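# Unnest the steel spice pots and line them up by size on the board

## Robot

A 6-joint arm with a two-finger parallel gripper is mounted at the origin on the work surface. World frame = base frame: x ahead of the robot, y to its left, z up, the work surface at z = 0. Lengths are in mm, angles in rad, forces in N, time in s.
With the tool pointing down it reaches from about 350 to 775 mm from the base axis. Payload 7.3 kg.
Tool frame: the origin (TCP) lies at the very end of the fingers, on their centre line; the grasp point (between the pads) lies 19 mm behind it; z points along the fingers, y is the line along which they close (so a half turn about z gives the same grasp; the last joint's range is limited). The gripper opens to 92 mm and grips with 3 to 60 N. Pads are 19 mm wide; open, the fingers measure 130 mm over their backs; the gripper's body (75 mm by 190 mm) begins 47 mm behind the grasp point.
Start: joints at [1.034, 0.342, 1.524, -0, 1.275, -0.146], TCP at [199.975, 485.443, 226.741] pointing down, gripper open.
Joint ranges: [-2.53, 2.53], [-0.77, 2.02], [0.04, 2.7], [-1, 4.14], [0.28, 2.66], [-3.11, 3.11]. Speed limits (rad/s): [2.57, 2.57, 3.14, 3.14, 3.14, 3.14].

## Interface

Orientations are given as [roll, pitch, yaw] about the fixed x, y, z axes, in that order (R = Rz(yaw) Ry(pitch) Rx(roll)).
In Python, from plant import bot gives the robot as it stands.
- The arm moves only by the tool jog_arm, never from a script. Its argument "targets" is a list of rows, each an object with "xyz": the shift along the tool's x, y, z as a fraction of full scale, a list of three; "spin": the turn about the tool's z as a fraction of full scale. In form: [{"xyz": [x, y, z], "spin": spin}, ...]. A call has exactly 10 rows; each row shifts and turns the commanded pose from where the row before left it, along the tool's axes as they then stand; what a row does not reach is not made up. Full scale, the value 1, is 80 mm for a shift and 0.1 rad for a turn. A row lasts 1/8 s, in which the tool goes at most 62.5 mm and 10.7 degrees, less where a joint would pass 70% of its speed; a pose out of reach is approached as far as the arm can. A call with a number of a shift or a turn outside -1 to 1 is refused whole. A call with a gripper value outside its range is refused whole. "gripper" is the opening in per cent of the stroke, from 0 (shut) to 100 (fully open), set as the call begins (left out, the last holds). The fingers move at their own pace and stop on an object; the grip force is fixed at half the most. Time passes only in rows, so rows that do not move let the fingers close, or fill a call up. It gives the time, the measured TCP pose, the force, the opening and the grip force at its end, in the units of the state.
- bot.get_obs(): the state, without advancing time (a new reading comes with each control period).
- bot.capture(name): name is "scene" or "top"; returns the picture (420x560x3 uint8, blue, green, red); there is no depth.
- bot.get_calibration(name): a dict with "vfov" (degrees; the focal length in pixels is half the picture's height over the tangent of half this angle, whatever the lens; pixels are square), "cx", "cy" (the principal point, pixels), "eye" and "rotation" of the camera in the world. Camera axes: x right, y down, z forward; pixel columns grow to the right and rows downward; lengths in mm; the calibration is good to about 2 mm. A picture is of the moment at which its call begins. get_calibration takes no time and is no camera call.
- bot.close_job(): hands the job in; it is judged then, once.
The state is a dict: "time": time; "joint_positions": joint angles; "dq": joint speeds; "tau": joint torques, N m; "tool_pos": TCP position; "tcp_rot": TCP orientation; "contact_force": force on the tool from outside, world axes, zero at the start; "moment": the same for the moment, N m; "grip_width": finger opening in mm; "finger_force": force on a finger pad.
Only numpy, scipy, OpenCV 4.12 (cv2) and the standard library are available. Lean on these libraries where they do the work, as an engineer would, in place of code of your own. Each camera call takes 0.05 s, during which the arm holds its last target. There are 200 camera calls.

## Task

Three steel spice pots are tightly nested one inside another on the largest dark inlay of the wooden board. Take them apart and stand each one upright in the middle of the inlay of its own size: the large pot stays standing where it is, the medium pot goes on the middle inlay, and the small pot on the smallest inlay at the other end. Do not lift the large pot off the board or tip any of the three over.

Things in the scene. Friction and masses are not known exactly. Their poses are not given: they have to be found in the camera images.
- small_mid (a point): Small pot of the nest: plain round brushed-steel pot, outside diameter 52 mm, height 57, open top (wall 3, cavity 28 deep, thick base). Point: its centre, 28.5 above its underside; z is its axis, up. At the start it stands upright in the medium pot, its lower 28 inside, its upper 29 sticking out; 1.5 of play all round, so draw it straight up. 0.10 to 0.18 kg.
- medium_mid (a point): Medium pot of the nest: same kind of steel pot, outside diameter 61 mm, height 66 (wall 3, cavity 28 deep). Point: its centre, 33 above its underside; z is its axis, up. At the start it stands upright in the large pot, its lower 30 inside, its upper 36 sticking out; 1.5 of play all round, so draw it straight up. 0.15 to 0.29 kg.
- large_mid (a point): Large pot, outermost of the nest: same kind, outside diameter 70 mm, height 75 (wall 3, cavity 30 deep), 0.4 kg. Point: its centre, 37.5 above its underside; z is its axis, up. It stands loose on the largest inlay and stays there. (A lone lower steel pot, 57 across, 48 high, on the worktop beside the board is no part of the job.)
- board: Light wooden board, fixed, 340 x 120 x 18 mm, at any angle. Origin: centre of its underside, on the worktop; x along its length, z up. Three flat dark round inlays, flush with its top, lie along its x axis: the largest (80 across) at x = -100, the middle (70) at 0, the smallest (60) at +100. Only the nest stands on it; jars up to 90 high stand beside its long sides, 90 or more from the row's centre line.

How it is judged:
By the outcome, as a careful person would: the job done as asked, in the order asked, and still so for the second after the job is handed in, with the robot touching nothing.
It also fails if it takes over 58 s, if anything falls off the work surface, if the arm or the gripper's body presses on something with over 40 N, if the wrist force passes 120 N, or if a joint passes its speed limit or range.

## Working session

There is one attempt and no reset: what is moved stays moved. The work goes in short steps, Python scripts to look and compute and a tool call to move; the robot and the scene stay as the last step left them, time stands still between calls to the robot, and variables do not carry over. Pictures are saved under pics/ and viewed, at most 10 in all, crops included, and the job is handed in when it is done.

Besides the shell and the picture viewer there is one more tool, called after "Emit:" by a JSON object that holds its "method" and its "body", one argument or row to a line. jog_arm: Moves the arm, as the interface text tells. Shift numbers are shares of 80 mm and turn numbers shares of 0.1 rad, none past 1 either way. Its arguments: {"type":"object","properties":{"targets":{"type":"array","items":{"type":"object","properties":{"xyz":{"type":"array","items":{"type":"number"}},"spin":{"type":"number"}}}},"gripper":{"type":"number"}},"required":["targets"]}

```bash
mkdir -p pics; ls; python3 - <<'E'
from plant import bot
import cv2
for n in("scene","top"):
    c=bot.get_calibration(n);print(n,c)
    cv2.imwrite(f"pics/{n}0.png",bot.capture(n))
o=bot.get_obs();print(o)
E
```

```text
pics
scene {'vfov': 56.45373642314029, 'cx': 280.4690046171251, 'cy': 213.9498900982476, 'eye': array([943.10736512, 208.46189931, 593.81763373]), 'rotation': array([-2.47701696, -0.01067594,  2.05377699])}
top {'vfov': 45.706922207946405, 'cx': 283.9708898964734, 'cy': 211.21963514363483, 'eye': array([513.78127011,  23.02119143, 796.20471543]), 'rotation': array([-3.03621986,  0.00867804, -1.54918119])}
{'time': 0.1, 'joint_positions': array([ 1.03399712e+00,  3.42671156e-01,  1.52493177e+00, -2.50372589e-05,
        1.27543454e+00, -1.45963600e-01]), 'dq': array([ 0.00207256, -0.00172161, -0.00114282, -0.00036161, -0.0010376 ,
       -0.00184982]), 'tau': array([ 1.99054593e-03, -4.32002413e+01, -2.44695157e+01,  7.21337646e-02,
        5.26502717e-02, -2.38981647e-05]), 'tool_pos': array([199.77695432, 485.09289768, 226.10148946]), 'tcp_rot': array([-3.14015972e+00, -1.86454003e-04,  2.75076422e+00]), 'contact_force': array([ 0.05685198, -0.04248483, -0.12679338]), 'moment': array([0.01630395, 0.01851011, 0.03098916]), 'finger_force': 0.0, 'grip_width': 91.72007909996009}
```

View pics/scene0.png

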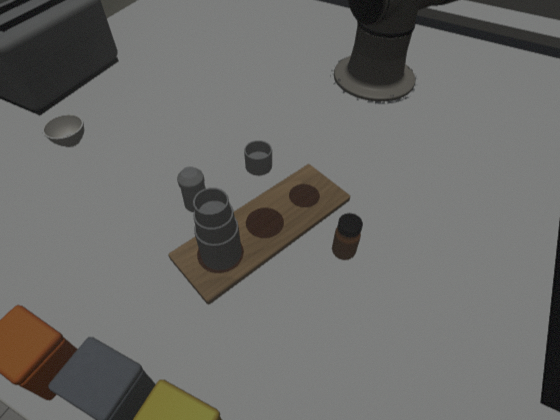

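View pics/top0.png

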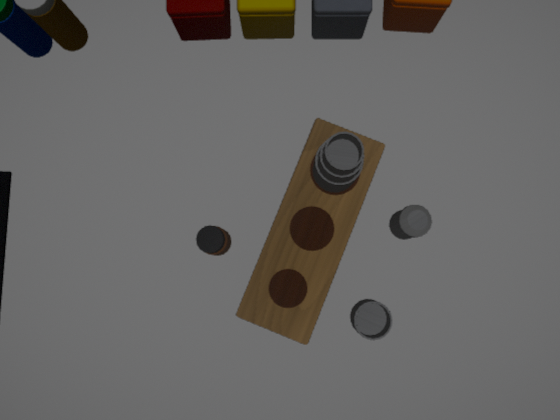

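The scene view shows the nest at about (215,230), with its top rim at (211,200), the middle inlay at (265,222) and the small one at (304,195). In the top view the rim is at about (342,154), with inlays at (312,228) and (288,288). I'll enlarge both next.

```bash
python3 - <<'E'
import cv2,numpy as np
t=cv2.imread("pics/top0.png")[110:350,230:395];s=cv2.imread("pics/scene0.png")[165:295,160:360]
f=lambda a,k:cv2.convertScaleAbs(cv2.resize(a,None,fx=k,fy=k,interpolation=cv2.INTER_CUBIC),alpha=1.8)
cv2.imwrite("pics/c_top.png",f(t,2.5));cv2.imwrite("pics/c_scene.png",f(s,4))
E
```

```text
(no output)
```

View pics/c_top.png

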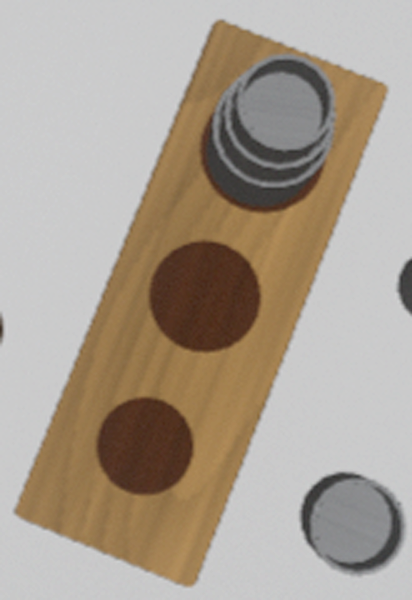

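View pics/c_scene.png

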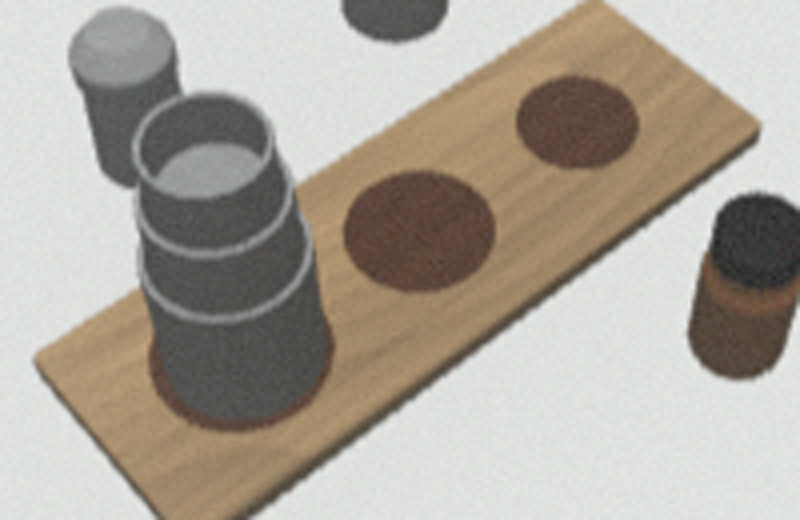

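Top crop, in crop pixels:
- small rim centre (289,103)
- middle inlay (205,297)
- small inlay (145.5,446)

Scene crop, in crop pixels:
- rim centre (203,145)
- middle inlay (419.5,231)
- small inlay (577.5,121)

The nest stands upright, with jars on both sides.

```bash
cat > h.py <<'E'
from plant import bot
import numpy as np, cv2
from scipy.spatial.transform import Rotation as R
def cam(n):
    c=bot.get_calibration(n);f=210/np.tan(np.radians(c["vfov"])/2)
    M=R.from_euler("xyz",c["rotation"]).as_matrix();return c,f,M
def ray(n,p):
    c,f,M=cam(n);d=M@np.array([(p[0]-c["cx"])/f,(p[1]-c["cy"])/f,1]);return c["eye"],d/np.linalg.norm(d)
def onz(n,p,z): e,d=ray(n,p);return e+d*(z-e[2])/d[2]
def tri(a,b):
    e,d=ray("top",a);g,k=ray("scene",b)
    s=np.linalg.lstsq(np.c_[d,-k],g-e,rcond=None)[0];P,Q=e+s[0]*d,g+s[1]*k
    return (P+Q)/2,np.linalg.norm(P-Q)
def proj(n,P):
    c,f,M=cam(n);q=M.T@(np.array(P)-c["eye"]);return q[:2]/q[2]*f+[c["cx"],c["cy"]]
T=lambda u,v:(u/2.5+230,v/2.5+110)
S=lambda u,v:(u/4+160,v/4+165)
E
python3 - <<'E'
from h import *
np.set_printoptions(precision=1,suppress=True)
for n,a,b in(("rim",(289,103),(203,145)),("mid",(205,297),(419.5,231)),("sml",(145.5,446),(577.5,121))):
    print(n,*tri(T(*a),S(*b)))
c=[onz("top",T(*p),18) for p in((218,20),(387,88),(193,587),(15,513))];print(np.array(c))
m=onz("top",T(205,297),18);s=onz("top",T(145.5,446),18);ms=onz("scene",S(419.5,231),18);ss=onz("scene",S(577.5,121),18)
print(m,s,ms,ss,"board yaw",np.arctan2(*(s-m)[1::-1]),np.linalg.norm(s-m),"large inlay",2*m-s)
for z in(150,158):print(onz("top",T(289,103),z),onz("scene",S(203,145),z))
for p in((401,285),(405,222)):print("jar/lone",onz("top",(p[0],p[1]),50))
print("lone pot",onz("top",T(351,523),40),"jarA",onz("top",(415,221),80),"jarB",onz("top",(212,238),75))
E
```

```text
rim [662.5 -49.  153.1] 0.4070245873531907
mid [569.5 -13.1  13.5] 0.02744405694576927
sml [475.9  22.8  15.4] 0.7145393973331132
[[ 747.1  -18.4   18. ]
 [ 704.8 -126.5   18. ]
 [ 391.6   -8.3   18. ]
 [ 433.6  101.8   18. ]]
[569.2 -12.9  18. ] [476.2  22.4  18. ] [572.4 -11.3  18. ] [477.9  23.9  18. ] board yaw 2.7788886686257657 99.49603644822383 large inlay [662.2 -48.2  18. ]
[663.3 -49.5 150. ] [660.4 -50.6 150. ]
[661.4 -48.6 158. ] [665.5 -45.9 158. ]
jar/lone [ 486.4 -144.3   50. ]
jar/lone [ 580.1 -150.6   50. ]
lone pot [ 434.5 -100.9   40. ] jarA [ 579.1 -158.    80. ] jarB [548.7 134.4  75. ]
```

The measurements agree:
- Nest at about (662.5, −48.5), top near 155 (the text implies 158).
- Inlays at (570, −12.5) and (477, 23).
- Board yaw 2.779, so the tool is almost aligned with its closing line across the row.

I'm moving above the nest.

Emit:
{"method": "jog_arm", "body": {
  "targets": [
    {"xyz":[-0.3,-0.15,-0.1],"spin":-0.28},
    {"xyz":[-0.6,-0.3,-0.1],"spin":0},
    {"xyz":[-0.6,-0.3,0],"spin":0},
    {"xyz":[-0.6,-0.3,0],"spin":0},
    {"xyz":[-0.6,-0.3,0],"spin":0},
    {"xyz":[-0.6,-0.3,0],"spin":0},
    {"xyz":[-0.6,-0.3,0],"spin":0},
    {"xyz":[-0.6,-0.3,0],"spin":0},
    {"xyz":[-0.6,-0.3,0],"spin":0},
    {"xyz":[-0.6,-0.3,0],"spin":0}
  ],
  "gripper": 100
}}

```text
time: 1.35
tool_pos: [545.7, 108.5, 242.4]
tcp_rot: [-3.142, -0.001, 2.779]
contact_force: [0.0, 1.5, 0.7]
grip_width: 91.5
finger_force: 0.0
```

Emit:
{"method": "jog_arm", "body": {
  "targets": [
    {"xyz":[-0.5,-0.3,0],"spin":0},
    {"xyz":[-0.5,-0.3,0],"spin":0},
    {"xyz":[-0.4,-0.3,0],"spin":0},
    {"xyz":[-0.3,-0.2,0],"spin":0},
    {"xyz":[-0.2,-0.1,0],"spin":0},
    {"xyz":[-0.1,-0.1,0],"spin":0},
    {"xyz":[0,0,0],"spin":0},
    {"xyz":[0,0,0.3],"spin":0},
    {"xyz":[0,0,0],"spin":0},
    {"xyz":[0,0,0],"spin":0}
  ]
}}

```text
time: 2.6
tool_pos: [657.5, -43.5, 219.6]
tcp_rot: [3.141, 0.001, 2.779]
contact_force: [-0.3, 0.3, -0.7]
grip_width: 91.8
finger_force: 0.0
```

```bash
cat > st.py <<'E'
from h import *
import sys
np.set_printoptions(precision=2,suppress=True)
o=bot.get_obs();p=o["tool_pos"];y=o["tcp_rot"][2];t=np.array([float(a) for a in sys.argv[1:4]]);d=t-p
print(o["time"],p,o["tcp_rot"],o["contact_force"],"units",np.array([d[0]*np.cos(y)+d[1]*np.sin(y),d[0]*np.sin(y)-d[1]*np.cos(y),-d[2]])/80)
E
python3 st.py 662.5 -48.5 134
```

```text
2.6 [657.55 -43.54 219.65] [3.14 0.   2.78] [-0.31  0.28 -0.74] units [-0.08 -0.04  1.07]
```

Emit:
{"method": "jog_arm", "body": {
  "targets": [
    {"xyz":[-0.08,-0.04,0],"spin":0},
    {"xyz":[0,0,0.2],"spin":0},
    {"xyz":[0,0,0.3],"spin":0},
    {"xyz":[0,0,0.2],"spin":0},
    {"xyz":[0,0,0],"spin":0},
    {"xyz":[0,0,0],"spin":0},
    {"xyz":[0,0,0],"spin":0},
    {"xyz":[0,0,0],"spin":0},
    {"xyz":[0,0,0],"spin":0},
    {"xyz":[0,0,0],"spin":0}
  ]
}}

```text
time: 3.85
tool_pos: [662.4, -49.3, 162.9]
tcp_rot: [3.141, 0.0, 2.779]
contact_force: [0.6, 0.1, 1.1]
grip_width: 91.9
finger_force: 0.0
```

```bash
python3 st.py 662.5 -48.5 134;python3 - <<'E'
from h import *
a=bot.capture("scene");o=bot.get_obs()
p=o["tool_pos"];y=o["tcp_rot"][2];c=a[90:290,110:310]
c=cv2.convertScaleAbs(cv2.resize(c,None,fx=3,fy=3,interpolation=cv2.INTER_CUBIC),alpha=1.8)
cv2.imwrite("pics/s1.png",c)
pr=lambda q:(proj("scene",q)-[110,90])*3
ty=np.array([np.sin(y),-np.cos(y),0])
print("tcp",pr(p),"fingers",pr(p+46*ty),pr(p-46*ty),"rim ctr",pr([662.5,-48.5,158]))
E
```

```text
3.85 [662.37 -49.29 162.86] [3.14 0.   2.78] [0.55 0.1  1.11] units [0.   0.01 0.36]
tcp [298.68149002 320.37930671] fingers [356.22209576 377.23181673] [245.25634754 267.59304545] rim ctr [301.26839895 327.63793091]
```

View pics/s1.png

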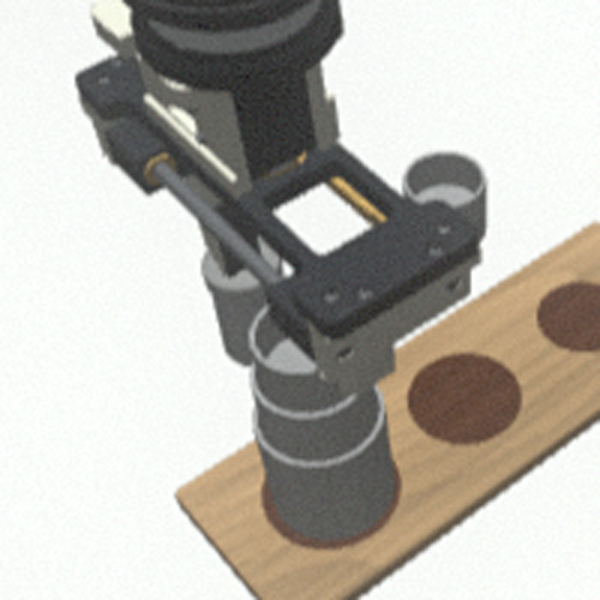

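The near finger sits right above the near side of the nest: fingertip at about (357,385) in the crop, predicted (356,377). The rim centre is at about (303,338), and the alignment is good. I'll descend, then grip.

Emit:
{"method": "jog_arm", "body": {
  "targets": [
    {"xyz":[0,0.01,0.1],"spin":0},
    {"xyz":[0,0,0.1],"spin":0},
    {"xyz":[0,0,0.1],"spin":0},
    {"xyz":[0,0,0.06],"spin":0},
    {"xyz":[0,0,0],"spin":0},
    {"xyz":[0,0,0],"spin":0},
    {"xyz":[0,0,0],"spin":0},
    {"xyz":[0,0,0],"spin":0},
    {"xyz":[0,0,0],"spin":0},
    {"xyz":[0,0,0],"spin":0}
  ]
}}

```text
time: 5.15
tool_pos: [662.6, -48.6, 134.0]
tcp_rot: [3.142, 0.0, 2.779]
contact_force: [0.3, -0.5, 0.2]
grip_width: 92.0
finger_force: 0.0
```

Emit:
{"method": "jog_arm", "body": {
  "targets": [
    {"xyz":[0,0,0],"spin":0},
    {"xyz":[0,0,0],"spin":0},
    {"xyz":[0,0,0],"spin":0},
    {"xyz":[0,0,0],"spin":0},
    {"xyz":[0,0,0],"spin":0},
    {"xyz":[0,0,0],"spin":0},
    {"xyz":[0,0,0],"spin":0},
    {"xyz":[0,0,0],"spin":0},
    {"xyz":[0,0,0],"spin":0},
    {"xyz":[0,0,0],"spin":0}
  ],
  "gripper": 0
}}

```text
time: 6.4
tool_pos: [662.7, -48.5, 134.0]
tcp_rot: [3.141, 0.0, 2.779]
contact_force: [0.8, 0.9, -0.1]
grip_width: 50.6
finger_force: 30.0
```

Gripped with no side force. I'm drawing it straight up.

Emit:
{"method": "jog_arm", "body": {
  "targets": [
    {"xyz":[0,0,-0.05],"spin":0},
    {"xyz":[0,0,-0.05],"spin":0},
    {"xyz":[0,0,-0.1],"spin":0},
    {"xyz":[0,0,-0.1],"spin":0},
    {"xyz":[0,0,-0.1],"spin":0},
    {"xyz":[0,0,-0.1],"spin":0},
    {"xyz":[0,0,-0.2],"spin":0},
    {"xyz":[0,0,-0.1],"spin":0},
    {"xyz":[0,0,0],"spin":0},
    {"xyz":[0,0,0],"spin":0}
  ]
}}

```text
time: 7.65
tool_pos: [662.4, -48.5, 197.5]
tcp_rot: [-3.142, -0.001, 2.779]
contact_force: [-0.7, -0.2, -2.3]
grip_width: 50.4
finger_force: 30.0
```

```bash
python3 st.py 477 23 56;python3 - <<'E'
from h import *
a=bot.capture("scene")
c=a[80:300,110:360]
c=cv2.convertScaleAbs(cv2.resize(c,None,fx=2.7,fy=2.7,interpolation=cv2.INTER_CUBIC),alpha=1.8)
cv2.imwrite("pics/s2.png",c)
E
```

```text
7.65 [662.35 -48.52 197.47] [-3.14 -0.    2.78] [-0.74 -0.17 -2.27] units [2.48 0.01 1.77]
```

View pics/s2.png

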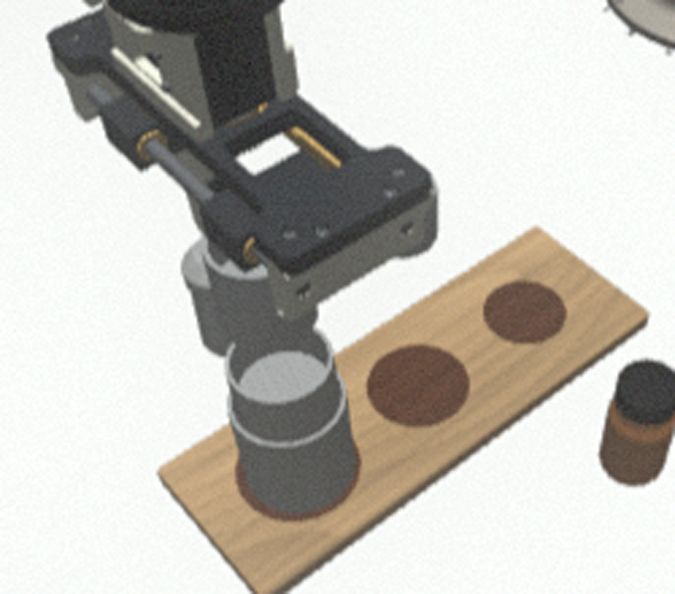

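The small pot is out, and the medium (rim at about (280,365)) and large pots are undisturbed. I'll carry it along the row to the small inlay.

Emit:
{"method": "jog_arm", "body": {
  "targets": [
    {"xyz":[0.1,0,-0.05],"spin":0},
    {"xyz":[0.2,0,0],"spin":0},
    {"xyz":[0.35,0,0],"spin":0},
    {"xyz":[0.45,0,0],"spin":0},
    {"xyz":[0.45,0,0],"spin":0},
    {"xyz":[0.4,0,0],"spin":0},
    {"xyz":[0.3,0,0],"spin":0},
    {"xyz":[0.15,0,0],"spin":0},
    {"xyz":[0.09,0,0],"spin":0},
    {"xyz":[0,0,0],"spin":0}
  ]
}}

```text
time: 8.95
tool_pos: [476.6, 22.1, 202.0]
tcp_rot: [3.141, 0.0, 2.779]
contact_force: [0.0, 0.1, -1.6]
grip_width: 50.7
finger_force: 30.0
```

Emit:
{"method": "jog_arm", "body": {
  "targets": [
    {"xyz":[0,0,0.1],"spin":0},
    {"xyz":[0,0,0.25],"spin":0},
    {"xyz":[0,0,0.3],"spin":0},
    {"xyz":[0,0,0.3],"spin":0},
    {"xyz":[0,0,0.3],"spin":0},
    {"xyz":[0,0,0.2],"spin":0},
    {"xyz":[0,0,0.1],"spin":0},
    {"xyz":[0,0,0],"spin":0},
    {"xyz":[0,0,0],"spin":0},
    {"xyz":[0,0,0],"spin":0}
  ]
}}

```text
time: 10.2
tool_pos: [476.9, 22.1, 78.5]
tcp_rot: [3.141, 0.001, 2.779]
contact_force: [-0.1, 0.6, -0.5]
grip_width: 50.6
finger_force: 30.0
```

```bash
python3 st.py 476.3 22.7 51;python3 - <<'E'
from h import *
a=bot.capture("scene")
c=a[60:280,160:410]
c=cv2.convertScaleAbs(cv2.resize(c,None,fx=2.7,fy=2.7,interpolation=cv2.INTER_CUBIC),alpha=1.8)
cv2.imwrite("pics/s3.png",c)
E
```

```text
10.2 [476.85  22.09  78.5 ] [3.14 0.   2.78] [-0.07  0.64 -0.46] units [0.01 0.   0.34]
```

View pics/s3.png

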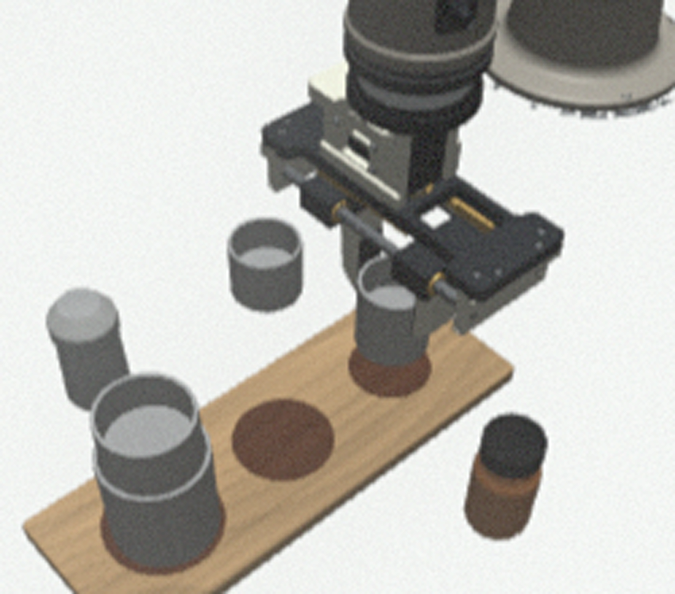

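The pot is held upright over the small inlay (pot at about (392,320), inlay at (390,365) in the crop). I'll lower it slowly.

Emit:
{"method": "jog_arm", "body": {
  "targets": [
    {"xyz":[0.01,0.0,0.1],"spin":0},
    {"xyz":[0,0,0.1],"spin":0},
    {"xyz":[0,0,0.06],"spin":0},
    {"xyz":[0,0,0.03],"spin":0},
    {"xyz":[0,0,0.02],"spin":0},
    {"xyz":[0,0,0.02],"spin":0},
    {"xyz":[0,0,0],"spin":0},
    {"xyz":[0,0,0],"spin":0},
    {"xyz":[0,0,0],"spin":0},
    {"xyz":[0,0,0],"spin":0}
  ]
}}

```text
time: 11.5
tool_pos: [475.7, 22.4, 51.6]
tcp_rot: [3.141, 0.0, 2.779]
contact_force: [1.1, 0.5, -1.3]
grip_width: 50.7
finger_force: 30.0
```

Emit:
{"method": "jog_arm", "body": {
  "targets": [
    {"xyz":[0,0,0.01],"spin":0},
    {"xyz":[0,0,0.01],"spin":0},
    {"xyz":[0,0,0],"spin":0},
    {"xyz":[0,0,0],"spin":0},
    {"xyz":[0,0,0],"spin":0},
    {"xyz":[0,0,0],"spin":0},
    {"xyz":[0,0,0],"spin":0},
    {"xyz":[0,0,0],"spin":0},
    {"xyz":[0,0,0],"spin":0},
    {"xyz":[0,0,0],"spin":0}
  ]
}}

```text
time: 12.75
tool_pos: [475.8, 22.4, 50.9]
tcp_rot: [3.141, 0.001, 2.779]
contact_force: [-2.6, 0.2, 9.1]
grip_width: 50.6
finger_force: 30.0
```

It has touched down (9 N). Releasing and rising.

Emit:
{"method": "jog_arm", "body": {
  "targets": [
    {"xyz":[0,0,0],"spin":0},
    {"xyz":[0,0,0],"spin":0},
    {"xyz":[0,0,0],"spin":0},
    {"xyz":[0,0,0],"spin":0},
    {"xyz":[0,0,0],"spin":0},
    {"xyz":[0,0,0],"spin":0},
    {"xyz":[0,0,0],"spin":0},
    {"xyz":[0,0,0],"spin":0},
    {"xyz":[0,0,0],"spin":0},
    {"xyz":[0,0,0],"spin":0}
  ],
  "gripper": 100
}}

```text
time: 14.0
tool_pos: [475.6, 22.4, 49.9]
tcp_rot: [3.142, 0.0, 2.779]
contact_force: [1.1, 0.7, 0.8]
grip_width: 91.8
finger_force: 0.0
```

Emit:
{"method": "jog_arm", "body": {
  "targets": [
    {"xyz":[0,0,-0.1],"spin":0},
    {"xyz":[0,0,-0.2],"spin":0},
    {"xyz":[0,0,-0.3],"spin":0},
    {"xyz":[0,0,-0.4],"spin":0},
    {"xyz":[0,0,-0.4],"spin":0},
    {"xyz":[-0.1,0,-0.2],"spin":0},
    {"xyz":[-0.3,0,0],"spin":0},
    {"xyz":[-0.4,0,0],"spin":0},
    {"xyz":[-0.4,0,0],"spin":0},
    {"xyz":[-0.4,0,0],"spin":0}
  ]
}}

```text
time: 15.25
tool_pos: [596.2, -23.4, 178.5]
tcp_rot: [3.141, 0.0, 2.779]
contact_force: [-0.1, 0.4, 0.3]
grip_width: 91.7
finger_force: 0.0
```

Emit:
{"method": "jog_arm", "body": {
  "targets": [
    {"xyz":[-0.4,0,0],"spin":0},
    {"xyz":[-0.3,0,0],"spin":0},
    {"xyz":[-0.1,0,0],"spin":0},
    {"xyz":[0,0,0],"spin":0},
    {"xyz":[0,0,0],"spin":0},
    {"xyz":[0,0,0],"spin":0},
    {"xyz":[0,0,0],"spin":0},
    {"xyz":[0,0,0],"spin":0},
    {"xyz":[0,0,0],"spin":0},
    {"xyz":[0,0,0],"spin":0}
  ]
}}

```text
time: 16.5
tool_pos: [655.1, -45.7, 177.9]
tcp_rot: [3.142, -0.0, 2.779]
contact_force: [0.3, -0.6, 0.0]
grip_width: 91.8
finger_force: 0.0
```

```bash
python3 st.py 662.5 -48.5 100;python3 - <<'E'
from h import *
a=bot.capture("scene");cv2.imwrite("pics/s4raw.png",a)
c=a[100:300,150:350]
c=cv2.convertScaleAbs(cv2.resize(c,None,fx=3,fy=3,interpolation=cv2.INTER_CUBIC),alpha=1.8)
cv2.imwrite("pics/s4.png",c)
pr=lambda q:(proj("scene",q)-[150,100])*3
for nm,P in(("small top",(477,22.6,75)),("small base",(477,22.6,18)),("med top",(662.5,-48.5,129)),("lg base",(662.5,-48.5,18))):
  q=np.array([pr(np.array(P)+np.array([np.cos(t),np.sin(t),0])*{"s":26,"m":30.5,"l":35}[nm[0]]) for t in np.linspace(0,6.28,90)]);print(nm,q.min(0),q.max(0))
E
```

```text
16.5 [655.14 -45.74 177.89] [ 3.14 -0.    2.78] [ 0.3  -0.63  0.03] units [-0.1   0.    0.97]
small top [424.71684166 192.78962487] [509.89457754 254.52281565]
small base [421.81827885 254.45135545] [501.96478965 315.11933102]
med top [127.62389056 288.90748106] [249.45416976 383.73843814]
lg base [151.75320795 404.41319349] [273.41007001 506.81927494]
```

View pics/s4.png

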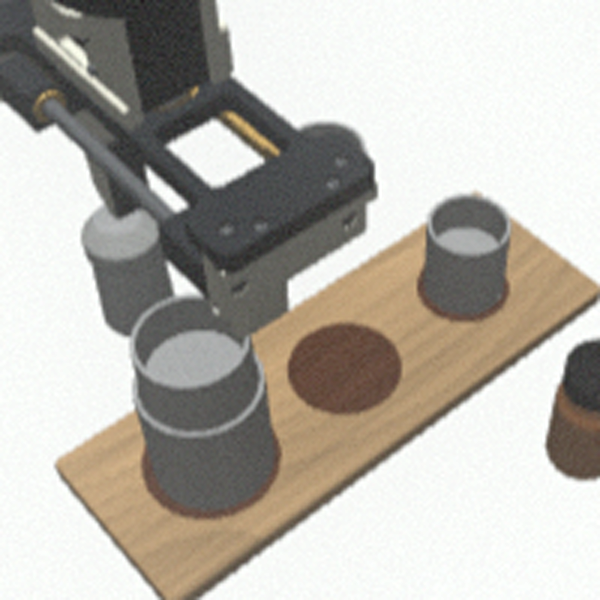

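The small pot stands centred on its inlay, with an even margin around (464,285), and the nest is unmoved. Now the medium pot.

Emit:
{"method": "jog_arm", "body": {
  "targets": [
    {"xyz":[-0.1,0,0],"spin":0},
    {"xyz":[0,0,0.1],"spin":0},
    {"xyz":[0,0,0.25],"spin":0},
    {"xyz":[0,0,0.25],"spin":0},
    {"xyz":[0,0,0.2],"spin":0},
    {"xyz":[0,0,0.1],"spin":0},
    {"xyz":[0,0,0.07],"spin":0},
    {"xyz":[0,0,0],"spin":0},
    {"xyz":[0,0,0],"spin":0},
    {"xyz":[0,0,0],"spin":0}
  ]
}}

```text
time: 17.8
tool_pos: [662.9, -48.6, 100.9]
tcp_rot: [3.141, 0.001, 2.779]
contact_force: [-0.6, 0.4, -0.0]
grip_width: 91.7
finger_force: 0.0
```

Emit:
{"method": "jog_arm", "body": {
  "targets": [
    {"xyz":[0,0,0],"spin":0},
    {"xyz":[0,0,0],"spin":0},
    {"xyz":[0,0,0],"spin":0},
    {"xyz":[0,0,0],"spin":0},
    {"xyz":[0,0,0],"spin":0},
    {"xyz":[0,0,0],"spin":0},
    {"xyz":[0,0,0],"spin":0},
    {"xyz":[0,0,0],"spin":0},
    {"xyz":[0,0,0],"spin":0},
    {"xyz":[0,0,0],"spin":0}
  ],
  "gripper": 0
}}

```text
time: 19.05
tool_pos: [662.7, -48.5, 100.3]
tcp_rot: [3.141, 0.0, 2.779]
contact_force: [0.1, 1.8, -0.2]
grip_width: 59.8
finger_force: 30.0
```

Emit:
{"method": "jog_arm", "body": {
  "targets": [
    {"xyz":[0,0,-0.05],"spin":0},
    {"xyz":[0,0,-0.05],"spin":0},
    {"xyz":[0,0,0],"spin":0},
    {"xyz":[0,0,0],"spin":0},
    {"xyz":[0,0,0],"spin":0},
    {"xyz":[0,0,0],"spin":0},
    {"xyz":[0,0,0],"spin":0},
    {"xyz":[0,0,0],"spin":0},
    {"xyz":[0,0,0],"spin":0},
    {"xyz":[0,0,0],"spin":0}
  ]
}}

```text
time: 20.3
tool_pos: [662.6, -48.6, 108.3]
tcp_rot: [3.142, -0.0, 2.779]
contact_force: [-0.4, -0.5, -2.9]
grip_width: 59.4
finger_force: 30.0
```

It carries only the medium pot's weight (2.9 N). I'll lift clear, then move along the row.

Emit:
{"method": "jog_arm", "body": {
  "targets": [
    {"xyz":[0,0,-0.05],"spin":0},
    {"xyz":[0,0,-0.05],"spin":0},
    {"xyz":[0,0,-0.1],"spin":0},
    {"xyz":[0,0,-0.1],"spin":0},
    {"xyz":[0,0,-0.1],"spin":0},
    {"xyz":[0,0,-0.1],"spin":0},
    {"xyz":[0,0,-0.1],"spin":0},
    {"xyz":[0,0,0],"spin":0},
    {"xyz":[0,0,0],"spin":0},
    {"xyz":[0,0,0],"spin":0}
  ]
}}

```text
time: 21.55
tool_pos: [662.4, -48.5, 155.8]
tcp_rot: [-3.142, -0.001, 2.779]
contact_force: [0.4, -0.7, -3.0]
grip_width: 60.0
finger_force: 30.0
```

Emit:
{"method": "jog_arm", "body": {
  "targets": [
    {"xyz":[0.05,0,0],"spin":0},
    {"xyz":[0.15,0,0],"spin":0},
    {"xyz":[0.25,0,0],"spin":0},
    {"xyz":[0.3,0,0],"spin":0},
    {"xyz":[0.25,0,0],"spin":0},
    {"xyz":[0.15,0,0],"spin":0},
    {"xyz":[0.09,0,0],"spin":0},
    {"xyz":[0,0,0],"spin":0},
    {"xyz":[0,0,0],"spin":0},
    {"xyz":[0,0,0],"spin":0}
  ]
}}

```text
time: 22.8
tool_pos: [570.3, -13.6, 156.2]
tcp_rot: [3.141, 0.0, 2.779]
contact_force: [0.4, 0.3, -3.0]
grip_width: 59.8
finger_force: 30.0
```

```bash
python3 st.py 569.6 -13 55;python3 - <<'E'
from h import *
a=bot.capture("scene")
c=a[100:300,150:350]
c=cv2.convertScaleAbs(cv2.resize(c,None,fx=3,fy=3,interpolation=cv2.INTER_CUBIC),alpha=1.8)
cv2.imwrite("pics/s5.png",c)
E
```

```text
22.8 [570.26 -13.57 156.19] [3.14 0.   2.78] [ 0.36  0.28 -3.01] units [0.01 0.   1.26]
```

View pics/s5.png

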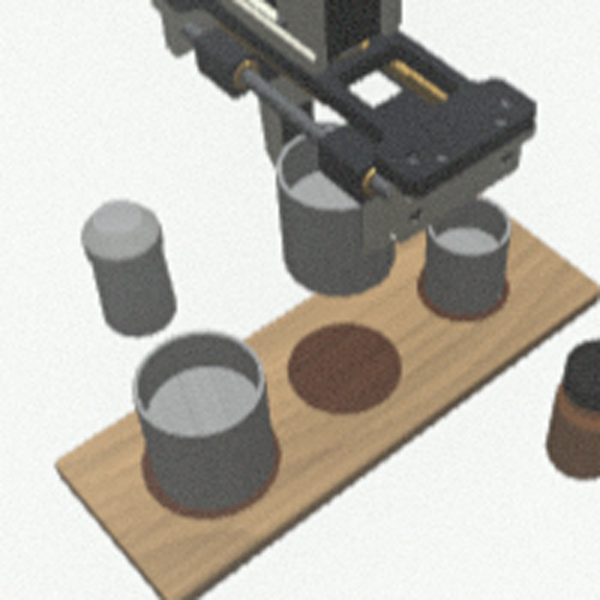

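The large pot stays on its inlay (200,425), and the medium pot hangs upright above the middle inlay at (345,368). Lowering it.

Emit:
{"method": "jog_arm", "body": {
  "targets": [
    {"xyz":[0.01,0,0.1],"spin":0},
    {"xyz":[0,0,0.25],"spin":0},
    {"xyz":[0,0,0.3],"spin":0},
    {"xyz":[0,0,0.25],"spin":0},
    {"xyz":[0,0,0.15],"spin":0},
    {"xyz":[0,0,0.1],"spin":0},
    {"xyz":[0,0,0.05],"spin":0},
    {"xyz":[0,0,0.03],"spin":0},
    {"xyz":[0,0,0],"spin":0},
    {"xyz":[0,0,0],"spin":0}
  ]
}}

```text
time: 24.1
tool_pos: [569.4, -13.1, 58.3]
tcp_rot: [3.141, 0.001, 2.779]
contact_force: [0.1, 0.0, -1.7]
grip_width: 60.2
finger_force: 30.0
```

Emit:
{"method": "jog_arm", "body": {
  "targets": [
    {"xyz":[0,0,0.01],"spin":0},
    {"xyz":[0,0,0.01],"spin":0},
    {"xyz":[0,0,0],"spin":0},
    {"xyz":[0,0,0],"spin":0},
    {"xyz":[0,0,0],"spin":0},
    {"xyz":[0,0,0],"spin":0},
    {"xyz":[0,0,0],"spin":0},
    {"xyz":[0,0,0],"spin":0},
    {"xyz":[0,0,0],"spin":0},
    {"xyz":[0,0,0],"spin":0}
  ]
}}

```text
time: 25.35
tool_pos: [569.2, -13.0, 56.3]
tcp_rot: [3.141, 0.0, 2.779]
contact_force: [-0.4, 0.6, -2.5]
grip_width: 59.9
finger_force: 30.0
```

Emit:
{"method": "jog_arm", "body": {
  "targets": [
    {"xyz":[0,0,0.01],"spin":0},
    {"xyz":[0,0,0.005],"spin":0},
    {"xyz":[0,0,0],"spin":0},
    {"xyz":[0,0,0],"spin":0},
    {"xyz":[0,0,0],"spin":0},
    {"xyz":[0,0,0],"spin":0},
    {"xyz":[0,0,0],"spin":0},
    {"xyz":[0,0,0],"spin":0},
    {"xyz":[0,0,0],"spin":0},
    {"xyz":[0,0,0],"spin":0}
  ]
}}

```text
time: 26.6
tool_pos: [569.2, -13.1, 55.3]
tcp_rot: [3.141, 0.0, 2.779]
contact_force: [-2.3, 0.2, 4.4]
grip_width: 60.1
finger_force: 30.0
```

Touchdown. I'll release, rise and retreat toward the start side, well clear of everything.

Emit:
{"method": "jog_arm", "body": {
  "targets": [
    {"xyz":[0,0,0],"spin":0},
    {"xyz":[0,0,0],"spin":0},
    {"xyz":[0,0,0],"spin":0},
    {"xyz":[0,0,0],"spin":0},
    {"xyz":[0,0,0],"spin":0},
    {"xyz":[0,0,0],"spin":0},
    {"xyz":[0,0,0],"spin":0},
    {"xyz":[0,0,0],"spin":0},
    {"xyz":[0,0,0],"spin":0},
    {"xyz":[0,0,0],"spin":0}
  ],
  "gripper": 100
}}

```text
time: 27.85
tool_pos: [569.1, -13.1, 55.1]
tcp_rot: [3.142, 0.0, 2.779]
contact_force: [0.3, 0.2, 0.4]
grip_width: 91.8
finger_force: 0.0
```

Emit:
{"method": "jog_arm", "body": {
  "targets": [
    {"xyz":[0,0,-0.1],"spin":0},
    {"xyz":[0,0,-0.2],"spin":0},
    {"xyz":[0,0,-0.3],"spin":0},
    {"xyz":[0,0,-0.4],"spin":0},
    {"xyz":[0,0,-0.4],"spin":0},
    {"xyz":[0,0,-0.4],"spin":0},
    {"xyz":[0,0,-0.3],"spin":0},
    {"xyz":[0,0.3,0],"spin":0},
    {"xyz":[0.1,0.4,0],"spin":0},
    {"xyz":[0.2,0.4,0],"spin":0}
  ]
}}

```text
time: 29.1
tool_pos: [578.3, 78.4, 224.5]
tcp_rot: [3.141, 0.002, 2.778]
contact_force: [0.2, -0.4, -0.5]
grip_width: 91.9
finger_force: 0.0
```

Emit:
{"method": "jog_arm", "body": {
  "targets": [
    {"xyz":[0.2,0.5,0],"spin":0},
    {"xyz":[0.2,0.5,0],"spin":0},
    {"xyz":[0.2,0.5,0],"spin":0},
    {"xyz":[0.2,0.5,0],"spin":0},
    {"xyz":[0.1,0.3,0],"spin":0},
    {"xyz":[0,0.1,0],"spin":0},
    {"xyz":[0,0,0],"spin":0},
    {"xyz":[0,0,0],"spin":0},
    {"xyz":[0,0,0],"spin":0},
    {"xyz":[0,0,0],"spin":0}
  ]
}}

```text
time: 30.35
tool_pos: [578.9, 282.1, 223.3]
tcp_rot: [3.142, 0.0, 2.778]
contact_force: [0.0, 0.5, -0.1]
grip_width: 91.8
finger_force: 0.0
```

```bash
python3 - <<'E'
from h import *
a=bot.capture("top")[110:350,200:420];b=bot.capture("scene")[150:310,150:360]
f=lambda a,k:cv2.convertScaleAbs(cv2.resize(a,None,fx=k,fy=k,interpolation=cv2.INTER_CUBIC),alpha=1.8)
A,B=f(a,1.8),f(b,1.9)
h=max(A.shape[0],B.shape[0]);P=lambda i:cv2.copyMakeBorder(i,0,h-i.shape[0],0,0,cv2.BORDER_CONSTANT)
cv2.imwrite("pics/fin.png",np.hstack([P(A),P(B)]))
E
```

```text
(no output)
```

View pics/fin.png

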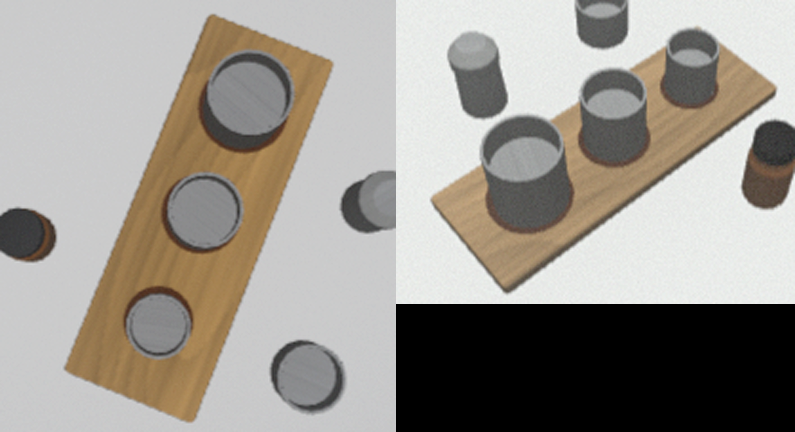

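All three pots stand upright with even dark margins: the large at (246,100), the medium at (203,212) and the small at (158,322). The arm is clear, so I'm handing in.

```bash
python3 -c "
from plant import bot
print(bot.close_job())"
```

```text
the job is handed in; nothing more can be done
None
```

The job is handed in: the last pictures show all three pots upright and centred on their own inlays, with the large pot never lifted and the arm clear, after about 30 s of the 58 s allowed.

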